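# Wedge the sloping craft board level

### The job

The hinged plywood board with the concrete tray on it slopes down on one side. Take the orange wedge, lay it on the desk in front of the middle of the board's low edge and push it, thin end first and straight in, under that edge until the edge sits on the wedge's flat top and the board is level; then let go. Leave the shorter blue wedge where it is.

Things in the scene. Friction and masses are not known exactly. Their poses are not given: they have to be found in the camera images.
- orange_wedge_grip (a point): Loose orange plastic wedge, 130 g. Point: centre of its upright grip post, 56 mm above its underside; x along the wedge to the thin nose, y across, z up. Post 30 (x) by 22 (y) mm, 76 mm tall from the desk: hold it across y. Before it, 44 mm wide: flat top 34 mm high (the height that levels the board) from x = 15 to 55 mm, then a straight taper to the nose, 3 mm thick, at x = 135 mm.
- blue_wedge_grip (a point): Grip point of the loose blue wedge: same shape, post and axes as the orange one, but its flat top is only 20 mm high, too low for the job. To be left alone.
- low_edge (a point): Point on the desk below the middle of the board's low edge; x level and square to the edge, in under the board to its hinge; y along the edge. Plywood board 220 (x) by 260 (y) by 12 mm, oval concrete tray fixed on top (24 mm). Space below free but for rubber feet at y = +-112 mm. At first the edge's underside is 6 to 8 mm above the desk. Pushing the wedge in takes up to 15 N. Stand fixed.
- board (a joint): Tilt of the board about its hinge, rad: 0 is level, negative when the low edge is down (about -0.125 at the start), positive when it is raised past level. It swings freely and sinks by its own weight.
There are look-alikes about, which are no part of the job. Of the things that look like the part that bears orange_wedge_grip, the smallest one is meant.

How it is judged:
At the end, for the whole second after the job is handed in: The board rests level (within 0.03 rad, about 1.7 degrees) on the orange wedge, which lies flat on the desk under the low edge, within 50 mm of its middle and within 20 degrees of square to it, the edge over its flat top (grip post 5 to 60 mm outside the edge); all at rest (value of joint board between -0.03 and 0.03 rad and x of orange_wedge_grip in the frame of low_edge between -0.06 and -0.005 m and y of orange_wedge_grip in the frame of low_edge between -0.05 and 0.05 m and angle between the x axis of orange_wedge_grip and the x axis of low_edge, either way round below 0.35 rad and angle between orange_wedge_grip's own z axis and vertical below 0.1 rad and linear speed of orange_wedge below 0.02 m/s and velocity of joint board between -0.05 and 0.05 rad/s); the robot touches nothing.
It fails at once if the blue wedge is moved by more than 30 mm (distance of blue_wedge_grip from where it was at the start of the episode above 0.03 m).
It also fails if it takes over 40 s, if anything falls off the work surface, if the arm or the gripper's body presses on something with over 40 N, if the wrist force passes 120 N, or if a joint passes its speed limit or range.

### The arm

A 6-joint arm with a two-finger parallel gripper is mounted at the origin on the work surface. World frame = base frame: x ahead of the robot, y to its left, z up, the work surface at z = 0. Lengths are in m, angles in rad, forces in N, time in s.
With the tool pointing down it reaches from about 0.35 to 0.85 m from the base axis. Payload 8.1 kg.
Tool frame: the origin (TCP) lies at the centre of the arm's flange, where the gripper is bolted on; the fingertips stand 186 mm ahead of it and the grasp point (between the pads) lies 167 mm ahead of it; z points along the fingers, y is the line along which they close (so a half turn about z gives the same grasp; the last joint's range is limited). The gripper opens to 93 mm and grips with 3 to 60 N. Pads are 15 mm wide; open, the fingers measure 128 mm over their backs; the gripper's body (75 mm by 188 mm) begins 65 mm behind the grasp point.
Start: joints at [-1.256, 0.13, 1.488, -0, 1.523, -0.085], TCP at [0.234, -0.553, 0.405] pointing down, gripper open.
Joint ranges: [-2.96, 2.96], [-0.89, 2.26], [0.02, 2.5], [-1.34, 4.48], [0, 2.73], [-2.66, 2.66]. Speed limits (rad/s): [2.39, 2.39, 2.79, 3.14, 3.14, 3.14].

### API

Orientations are given as a rotation vector (axis times angle).
In Python, from plant import robot gives the robot as it stands.
- The arm moves only by the tool apply_moves, never from a script. Its argument "series" is a list of rows, each a list of 2 entries, a list of its own where there are three numbers: the shift along the tool's x, y, z in mm, then the turn, a rotation vector about the tool's x, y, z in rad. A call has 1 to 12 rows; each row shifts and turns the commanded pose from where the row before left it, along the tool's axes as they then stand; what a row does not reach is not made up. A row lasts 1/12 s, in which the tool goes at most 41.7 mm and 7.16 degrees, less where a joint would pass 70% of its speed; a pose out of reach is approached as far as the arm can. A call is refused whole if a number of a shift passes 41.7 or a number of a turn 0.125, either way. A call with a gripper value outside its range is refused whole. "claw" is the opening, from 0 (shut) to 1 (fully open), set as the call begins (left out, the last holds). The fingers move at their own pace and stop on an object; "newtons" is the grip in N (left out, the last holds). Time passes only in rows, so rows that do not move let the fingers close. It gives the time, the measured TCP pose, the force, the opening and the grip force at its end, in the units of the state.
- robot.read_state(): the state, without advancing time (a new reading comes with each control period).
- robot.read_camera(name): name is "side" or "top" or "wrist"; returns (picture, depth): 400x640x3 uint8, blue, green, red; 400x640 float32, m along the optical axis (not along the pixel's ray), 0 where there is no reading.
- robot.calibration(name): a dict with "fx", "fy", "cx", "cy" (pixels), "D" ([k1, k2, p1, p2, k3] as OpenCV has them; the pictures are not rectified), "extrinsics" (4x4, takes a point from world to camera coordinates). Camera axes: x right, y down, z forward; pixel columns grow to the right and rows downward; lengths in m; the calibration is good to about 2 mm. A picture is of the moment at which its call begins: read the wrist's pose just before it. calibration takes no time and is no camera call; for the wrist camera it gives the pose at the moment of the call.
- robot.close_job(): hands the job in; it is judged then, once.
The state is a dict: "t": time; "q": joint angles; "dq": joint speeds; "joint_torque": joint torques, N m; "tool_pos": TCP position; "orientation": TCP orientation; "force": force on the tool from outside, world axes, zero at the start; "wrist_torque": the same for the moment, N m; "opening": finger opening in m; "gripper_force": force on a finger pad.
Only numpy, scipy, OpenCV 4.12 (cv2) and the standard library are available. Lean on these libraries where they do the work, as an engineer would, in place of code of your own. Each camera call takes 0.05 s, during which the arm holds its last target. There are 200 camera calls.

## Working session

There is one attempt and no reset: what is moved stays moved. The work goes in short steps, Python scripts to look and compute and a tool call to move; the robot and the scene stay as the last step left them, time stands still between calls to the robot, and variables do not carry over. Pictures are saved under pics/ and viewed, at most 10 in all, crops included, and the job is handed in when it is done.

Besides the shell and the picture viewer there is one more tool, called after "Call:" as name([rows], argument=value, ...), one row to a line, values as JSON. apply_moves: Moves the arm, as the interface text tells. Its arguments: {"type":"object","properties":{"series":{"type":"array"},"claw":{"type":"number"},"newtons":{"type":"number"}},"required":["series"]}

```bash
mkdir -p pics; cat > h.py <<'E'
import numpy as np,cv2
from plant import robot
def grab(n):
    c=robot.calibration(n);im,d=robot.read_camera(n)
    np.savez(f'{n}.npz',im=im,d=d,**{k:np.array(c[k]) for k in c});return im,d,c
def load(n):
    z=np.load(f'{n}.npz');return z['im'],z['d'],z
def K(c): return np.array([[c['fx'],0,c['cx']],[0,c['fy'],c['cy']],[0,0,1]],float)
def rays(c,uv):
    p=cv2.undistortPoints(np.array(uv,float).reshape(-1,1,2),K(c),np.array(c['D'],float)).reshape(-1,2)
    return np.c_[p,np.ones(len(p))]
def plane(c,uv,z):
    E=np.array(c['extrinsics']);R,t=E[:3,:3],E[:3,3];o=-R.T@t;d=rays(c,uv)@R
    return o+d*((z-o[2])/d[:,2])[:,None]
def deproj(c,uv,dep):
    E=np.array(c['extrinsics']);R,t=E[:3,:3],E[:3,3]
    return (rays(c,uv)*np.array(dep).reshape(-1,1)-t)@R
def xyz(c,d):
    v,u=np.mgrid[:400,:640];return deproj(c,np.c_[u.ravel(),v.ravel()],d.ravel()).reshape(400,640,3)
E
python3 - <<'E'
from h import *
for n in('top','side'):
    im,d,c=grab(n);cv2.imwrite(f'pics/{n}0.png',im)
    E=np.array(c['extrinsics']);print(n,-E[:3,:3].T@E[:3,3],c['fx'])
s=robot.read_state();print(s['t'],s['tool_pos'],s['orientation'],s['opening'])
E
```

```text
top [ 2.01886289e-01 -7.50733968e-04  1.43043617e+00] 434.8674499644033
side [0.13572924 0.69357044 0.92410059] 370.1918684423294
0.1 [ 0.23352026 -0.55247363  0.40379002] [-3.07743528e+00 -6.23542754e-01  3.06017190e-04] 0.09283103309832431
```

View pics/top0.png

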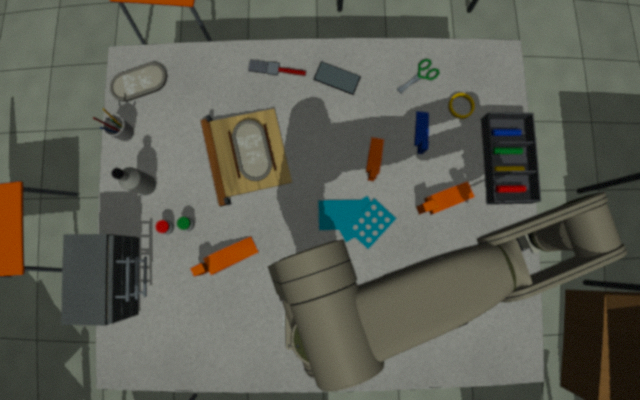

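View pics/side0.png

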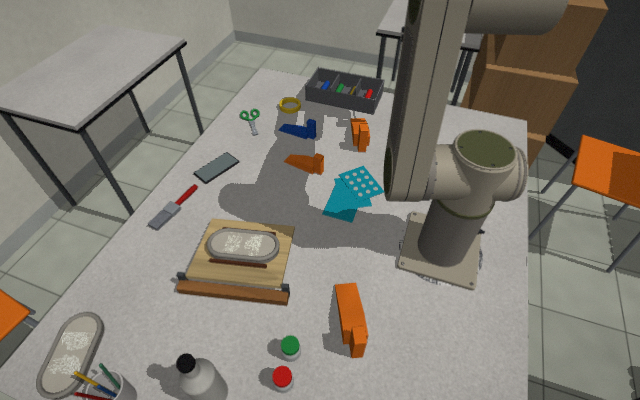

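The orange wedge-like things in the top view are at (375,158), (445,198) and (225,256). The one at (375,158) looks smallest. I'll measure all three and enlarge that one. The board's hinge stand is on the left (~(215,160)) and its low edge on the right (~(283,145)).

```bash
python3 - <<'E'
from h import *
for n in('top','side'):
    im,d,c=load(n);P=xyz(c,d);hsv=cv2.cvtColor(im,cv2.COLOR_BGR2HSV)
    m=cv2.inRange(hsv,(4,170,90),(16,255,255))
    k,l,st,ce=cv2.connectedComponentsWithStats(m)
    for i in range(1,k):
        if st[i,4]<60: continue
        Q=P[(l==i)&(d>0)]
        if len(Q)<30 or np.abs(np.median(Q,0)).max()>.9 or np.median(Q[:,2])<0: continue
        r=cv2.minAreaRect((Q[:,:2]*1000).astype(np.float32))
        hi=Q[Q[:,2]>Q[:,2].max()-.015]
        print(n,ce[i].round(),st[i,4],'rect',np.round(r[0]),np.round(r[1]),round(r[2]),'zpct',np.percentile(Q[:,2],[5,50,95,99]).round(3),'top',hi.mean(0).round(3))
    if n=='top':
        y,x=np.mgrid[:400,:640]
        # board: wood colored
        w=cv2.inRange(hsv,(12,60,100),(28,200,255))
        w[:, :195]=0;w[:,300:]=0;w[:95]=0;w[215:]=0
        cs=max(cv2.findContours(w,0,1)[0],key=cv2.contourArea);print(cv2.boxPoints(cv2.minAreaRect(cs)).round(1))
        ww=np.zeros_like(w);cv2.drawContours(ww,[cs],-1,1,-1)
        ww2=cv2.bitwise_and(cv2.erode(ww,np.ones((3,3))),(w>0).astype(np.uint8));Q=P[(ww2>0)&(d>0)]
        A=np.c_[Q[:,:2],np.ones(len(Q))];s=np.linalg.lstsq(A,Q[:,2],rcond=None)[0]
        for _ in range(4):
            e=np.abs(A@s-Q[:,2])<.006;s=np.linalg.lstsq(A[e],Q[e,2],rcond=None)[0]
        print('plane',s,e.mean(),'slope',np.hypot(*s[:2]),'downhill dir deg',np.degrees(np.arctan2(-s[1],-s[0])))
        print('board corners',plane(c,cv2.boxPoints(cv2.minAreaRect(cs)),0.03).round(3))
        print('desk z',np.median(P[60:70,400:450,2]))
a=cv2.resize(load('top')[0][90:225,190:490],None,fx=2.6,fy=2.6,interpolation=2)
cv2.imwrite('pics/c1.png',a)
E
```

```text
top [209. 146.] 265 rect [547. 347.] [203.  25.] 14 zpct [0.025 0.03  0.036 0.039] top [0.556 0.353 0.031]
top [375. 156.] 415 rect [ 506. -195.] [ 39. 148.] 78 zpct [0.007 0.03  0.077 0.079] top [ 0.45  -0.184  0.076]
top [448. 198.] 813 rect [ 367. -426.] [ 57. 199.] 20 zpct [0.009 0.041 0.103 0.105] top [ 0.339 -0.351  0.102]
top [230. 255.] 935 rect [194. 285.] [ 63. 172.] 25 zpct [0.007 0.036 0.049 0.052] top [0.173 0.323 0.047]
top [198. 270.] 116 rect [153. 367.] [27. 38.] 28 zpct [0.077 0.101 0.106 0.108] top [0.153 0.367 0.102]
[[209.1 121.1]
 [274.7 106.8]
 [291.2 182.9]
 [225.6 197.2]]
plane [-0.02968444  0.12096461  0.02207362] 0.9506069485140226 slope 0.12455361234026813 downhill dir deg -76.21220122613715
board corners [[0.641 0.356 0.03 ]
 [0.685 0.135 0.03 ]
 [0.426 0.081 0.03 ]
 [0.382 0.296 0.03 ]]
desk z 0.0008404238655124162
side [360. 133.] 447 rect [ 369. -424.] [ 58. 209.] 20 zpct [0.01  0.045 0.104 0.106] top [ 0.339 -0.345  0.102]
side [307. 163.] 534 rect [ 507. -192.] [ 48. 149.] 79 zpct [0.007 0.029 0.075 0.079] top [ 0.448 -0.177  0.075]
side [352. 317.] 1523 rect [189. 297.] [ 58. 202.] 25 zpct [0.01  0.043 0.104 0.105] top [0.153 0.371 0.103]
```

View pics/c1.png

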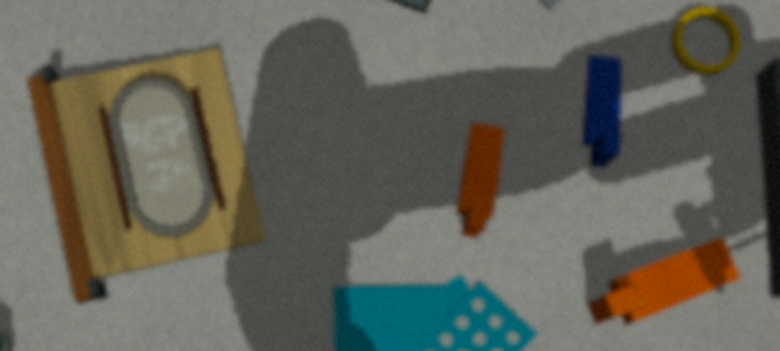

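The crop shows the small orange wedge with its body at (483,180), its post at (473,222) and its nose pointing up. It's the smallest one: about 148 mm long with a 76 mm post, against about 200 mm and 104 mm for both others. That matches the description. The grip point is about (0.449, -0.181) with a heading of about -12°. The middle of the low edge is about (0.559, 0.109), with its x axis at about 102.5°.

First I turn the tool into line with the wedge.

Call:
apply_moves([
  [[0,0,0],[0,0,0.122]],
  [[0,0,0],[0,0,0.122]],
  [[0,0,0],[0,0,0.122]],
  [[0,0,0],[0,0,0.122]],
  [[0,0,0],[0,0,0.121]],
  [[0,0,0],[0,0,0]],
], claw=1)

```text
t: 0.6
tool_pos: [0.2335, -0.5526, 0.4041]
orientation: [-3.123, 0.337, 0.001]
force: [-0.7, -0.5, -0.5]
opening: 0.0928
gripper_force: 0.0
```

```bash
cat >> h.py <<'E'
from scipy.spatial.transform import Rotation as Ro
def todo(p,head):
    s=robot.read_state();R=Ro.from_rotvec(s['orientation'])
    a=np.radians(head);x=np.array([np.cos(a),np.sin(a),0]);z=np.array([0,0,-1.]);T=Ro.from_matrix(np.c_[x,np.cross(z,x),z])
    print('t',s['t'],'pos',np.round(s['tool_pos'],4),'head',np.degrees(np.arctan2(*R.as_matrix()[1::-1,0])).round(2),'F',np.round(s['force'],1),'open',round(s['opening'],4))
    print('shift mm',(R.inv().apply(np.array(p)-s['tool_pos'])*1000).round(1),'turn',(R.inv()*T).as_rotvec().round(4),'tilt',R.as_matrix()[2,2].round(5))
E
python3 -c "
from h import *
todo((.449,-.181,.32),-12)"
```

```text
t 0.6 pos [ 0.2335 -0.5526  0.4041] head -12.33 F [-0.7 -0.5 -0.5] open 0.0928
shift mm [ 131.2 -408.9   84.4] turn [-0.0009  0.0005 -0.0057] tilt -1.0
```

Call:
apply_moves([
  [[11,-34,7],[0,0,0]],
  [[11,-34,7],[0,0,0]],
  [[11,-34,7],[0,0,0]],
  [[11,-34,7],[0,0,0]],
  [[11,-34,7],[0,0,0]],
  [[11,-34,7],[0,0,0]],
  [[11,-34,7],[0,0,0]],
  [[11,-34,7],[0,0,0]],
  [[11,-34,7],[0,0,0]],
  [[11,-34,7],[0,0,0]],
  [[11,-34,7],[0,0,0]],
  [[10,-34,7],[0,0,0]],
])

```text
t: 1.6
tool_pos: [0.4469, -0.179, 0.3204]
orientation: [-3.125, 0.321, -0.0]
force: [0.3, -0.3, -0.1]
opening: 0.0932
gripper_force: 0.0
```

Call:
apply_moves([
  [[0,0,0],[0,0,0]],
  [[0,0,0],[0,0,0]],
])

```text
t: 1.77
tool_pos: [0.4468, -0.1791, 0.32]
orientation: [-3.125, 0.316, 0.002]
force: [-0.1, 0.3, 0.4]
opening: 0.0931
gripper_force: 0.0
```

```bash
python3 - <<'E'
from h import *
todo((.449,-.181,.222),-12)
im,d,c=grab('wrist');cv2.imwrite('pics/w1.png',im)
P=xyz(c,d);hsv=cv2.cvtColor(im,cv2.COLOR_BGR2HSV)
m=cv2.inRange(hsv,(4,150,50),(16,255,255));k,l,st,ce=cv2.connectedComponentsWithStats(m)
for i in range(1,k):
    if st[i,4]<300: continue
    Q=P[(l==i)&(d>0)]
    if len(Q)<50:continue
    r=cv2.minAreaRect((Q[:,:2]*1000).astype(np.float32));hi=Q[abs(Q[:,2]-.076)<.005]
    print(ce[i].round(),st[i],np.round(r[0]),np.round(r[1]),r[2], cv2.minAreaRect((hi[:,:2]*1000).astype(np.float32)) if len(hi)>9 else '')
im,d,c=grab('top')
im,d,c=grab('top');P=xyz(c,d)
E
```

```text
t 1.7667 pos [ 0.4468 -0.1791  0.32  ] head -11.55 F [-0.1  0.3  0.4] open 0.0931
shift mm [ 2.7  1.5 98. ] turn [-0.0004  0.0015  0.0079] tilt -1.0
[316. 114.] [  288    22    57   208 10111] [ 508. -196.] [ 46. 148.] 78.6491928100586 ((449.621337890625, -182.76324462890625), (20.368425369262695, 29.02981948852539), 79.30229187011719)
[583. 224.] [ 488  159  152  123 8583] [ 387. -338.] [242. 118.] 76.26274871826172
```

View pics/w1.png

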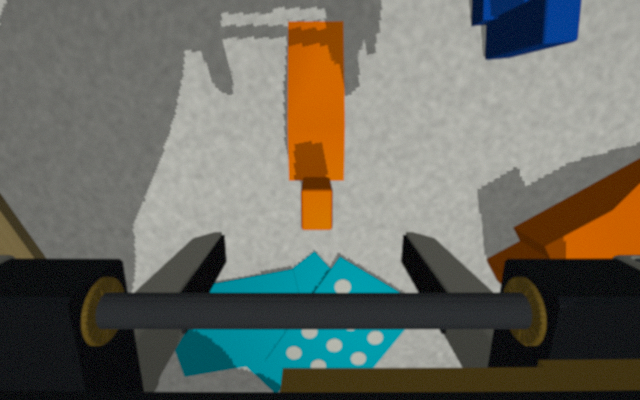

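The wrist view shows the post centred between the fingers at (316,205), with the nose away from the robot at (316,25) and the blue wedge well clear at (525,25). I'm descending to grasp the post.

Call:
apply_moves([
  [[3.5,3,15],[0,0,0]],
  [[0,0,20],[0,0,0]],
  [[0,0,20],[0,0,0]],
  [[0,0,20],[0,0,0]],
  [[0,0,14],[0,0,0]],
  [[0,0,8],[0,0,0]],
  [[0,0,0],[0,0,0]],
])

```text
t: 2.5
tool_pos: [0.448, -0.1852, 0.222]
orientation: [-3.123, 0.33, 0.005]
force: [-0.0, -0.1, 0.7]
opening: 0.0927
gripper_force: 0.0
```

Call:
apply_moves([
  [[0,0,0],[0,0,0]],
  [[0,0,0],[0,0,0]],
  [[0,0,0],[0,0,0]],
  [[0,0,0],[0,0,0]],
  [[0,0,0],[0,0,0]],
  [[0,0,0],[0,0,0]],
  [[0,0,0],[0,0,0]],
  [[0,0,0],[0,0,0]],
  [[0,0,0],[0,0,0]],
], claw=0, newtons=45)

```text
t: 3.25
tool_pos: [0.4492, -0.1844, 0.2237]
orientation: [-3.124, 0.328, 0.0]
force: [0.0, -0.6, -0.6]
opening: 0.0374
gripper_force: 0.0
```

```bash
python3 - <<'E'
from h import *
todo((.4496,-.1828,.222),-11)
im,d,c=load('top');P=xyz(c,d);hsv=cv2.cvtColor(im,cv2.COLOR_BGR2HSV)
# low edge of board: wood->desk transition, rows 110..182
w=cv2.inRange(hsv,(12,60,50),(28,255,255));w[:, :195]=0;w[:,300:]=0;w[:95]=0;w[215:]=0
cs=max(cv2.findContours(w,0,1)[0],key=cv2.contourArea);r=np.zeros_like(w);cv2.drawContours(r,[cs],-1,1,-1)
E=[(np.where(r[v])[0].max()+.5,v) for v in range(112,178)]
W=plane(c,E,.019);vx,vy,x0,y0=cv2.fitLine(W[:,:2].astype(np.float32),cv2.DIST_HUBER,0,.01,.01).ravel()
print('edge heading',np.degrees(np.arctan2(vy,vx)),x0,y0)
def ends(side):
    return [(u,(np.where(r[:,u])[0].min()-.5) if side else np.where(r[:,u])[0].max()+.5) for u in range(235,268)]
for s in(1,0):
    Q=plane(c,ends(s),.03)
    l=cv2.fitLine(Q[:,:2].astype(np.float32),cv2.DIST_HUBER,0,.01,.01).ravel()
    A=np.array([[vx,-l[0]],[vy,-l[1]]]);k=np.linalg.solve(A,l[2:]-np.array([x0,y0]));print('corner',x0+k[0]*vx,y0+k[0]*vy,'side heading',np.degrees(np.arctan2(l[1],l[0])))
E
```

```text
t 3.25 pos [ 0.4492 -0.1844  0.2237] head -11.98 F [ 0.  -0.6 -0.6] open 0.0374
shift mm [ 0.  -1.6  1.7] turn [-0.      0.0001 -0.0171] tilt -1.0
edge heading 12.874953 0.55786484 0.1085066
corner 0.68332994 0.13718422 side heading -79.593544
corner 0.4271967 0.07863971 side heading -78.57198
```

The low edge's middle is about (0.555, 0.108), with its x axis at about 102°. I'll finish closing the fingers, then lift.

Call:
apply_moves([
  [[0,0,0],[0,0,0]],
  [[0,0,0],[0,0,0]],
  [[0,0,0],[0,0,0]],
  [[0,0,0],[0,0,0]],
  [[0,0,0],[0,0,0]],
  [[0,0,0],[0,0,0]],
])

```text
t: 3.75
tool_pos: [0.4492, -0.1844, 0.2237]
orientation: [-3.124, 0.328, 0.0]
force: [-0.6, 0.5, 0.8]
opening: 0.022
gripper_force: 44.4
```

Call:
apply_moves([
  [[0,0,-10],[0,0,0]],
  [[0,0,-15],[0,0,0]],
  [[0,0,-20],[0,0,0]],
  [[0,0,-15],[0,0,0]],
  [[0,0,0],[0,0,0]],
])

```text
t: 4.17
tool_pos: [0.4505, -0.1852, 0.2879]
orientation: [3.122, -0.328, 0.009]
force: [0.4, 0.5, -0.2]
opening: 0.0219
gripper_force: 44.4
```

Call:
apply_moves([
  [[0,0,0],[0,0,-0.12]],
  [[0,0,0],[0,0,-0.12]],
  [[0,0,0],[0,0,-0.12]],
  [[0,0,0],[0,0,-0.12]],
  [[0,0,0],[0,0,-0.12]],
  [[0,0,0],[0,0,-0.12]],
  [[0,0,0],[0,0,-0.12]],
  [[0,0,0],[0,0,-0.12]],
  [[0,0,0],[0,0,-0.12]],
  [[0,0,0],[0,0,-0.12]],
  [[0,0,0],[0,0,-0.12]],
  [[0,0,0],[0,0,-0.12]],
])

```text
t: 5.17
tool_pos: [0.449, -0.1843, 0.283]
orientation: [-2.559, -1.821, 0.001]
force: [-0.6, 0.4, -1.8]
opening: 0.022
gripper_force: 44.4
```

Call:
apply_moves([
  [[0,0,0],[0,0,-0.12]],
  [[0,0,0],[0,0,-0.12]],
  [[0,0,0],[0,0,-0.12]],
  [[0,0,0],[0,0,-0.12]],
  [[0,0,0],[0,0,-0.07]],
  [[0,0,0],[0,0,0]],
  [[0,0,0],[0,0,0]],
])

```text
t: 5.75
tool_pos: [0.449, -0.1844, 0.2832]
orientation: [-1.979, -2.439, 0.0]
force: [0.3, -0.1, -1.6]
opening: 0.0221
gripper_force: 44.4
```

```bash
python3 -c "
from h import *
a=np.radians(102);p=np.array([.555,.108])-.17*np.array([np.cos(a),np.sin(a)]);print(p)
todo((*p,.287),102)"
```

```text
[ 0.59034499 -0.05828509]
t 5.75 pos [ 0.449  -0.1844  0.2832] head 101.88 F [ 0.3 -0.1 -1.6] open 0.0221
shift mm [ 94.3 164.2  -3.9] turn [-0.0006 -0.0004 -0.0021] tilt -1.0
```

Call:
apply_moves([
  [[10,18,0],[0,0,0]],
  [[15,27,0],[0,0,0]],
  [[15,27,0],[0,0,0]],
  [[15,27,0],[0,0,0]],
  [[15,27,0],[0,0,0]],
  [[14,22,0],[0,0,0]],
  [[10,16,0],[0,0,0]],
  [[0,0,0],[0,0,0]],
  [[0,0,0],[0,0,0]],
])

```text
t: 6.5
tool_pos: [0.5902, -0.0576, 0.2831]
orientation: [-1.976, -2.441, 0.001]
force: [0.6, 0.1, -1.8]
opening: 0.0223
gripper_force: 44.4
```

```bash
python3 - <<'E'
from h import *
todo((.590,-.058,.2237),102)
im,d,c=grab('wrist');cv2.imwrite('pics/w2.png',im);P=xyz(c,d);hsv=cv2.cvtColor(im,cv2.COLOR_BGR2HSV)
m=cv2.inRange(hsv,(4,150,50),(12,255,255));k,l,st,ce=cv2.connectedComponentsWithStats(m)
for i in range(1,k):
    if st[i,4]<300: continue
    Q=P[(l==i)&(d>0)];print(ce[i].round(),st[i],cv2.minAreaRect((Q[:,:2]*1000).astype(np.float32)),np.percentile(Q[:,2],[1,50,99]).round(3))
w=cv2.inRange(hsv,(13,50,50),(28,255,255));k,l,st,ce=cv2.connectedComponentsWithStats(w)
for i in range(1,k):
    if st[i,4]>2000:print('wood',ce[i].round(),st[i])
im,d,c=grab('side');cv2.imwrite('pics/s2.png',cv2.resize(im[90:320,140:400],None,fx=2.3,fy=2.3))
E
```

```text
t 6.5 pos [ 0.5902 -0.0576  0.2831] head 102.01 F [ 0.6  0.1 -1.8] open 0.0223
shift mm [-0.3 -0.3 59.4] turn [-0.0009 -0.0001  0.0002] tilt -1.0
wood [310. 134.] [  266     0    88   293 22316]
wood [319. 378.] [   86   360   445    33 11764]
```

View pics/w2.png

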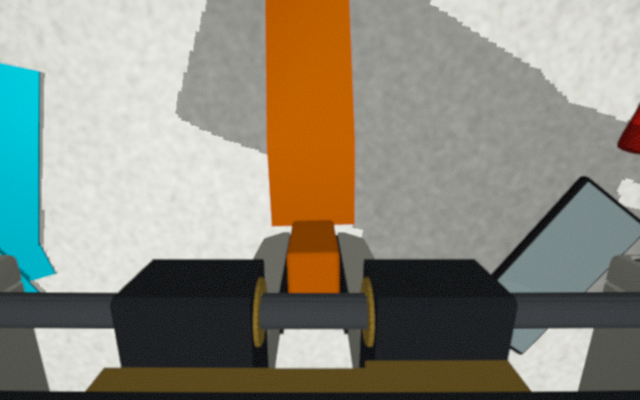

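View pics/s2.png

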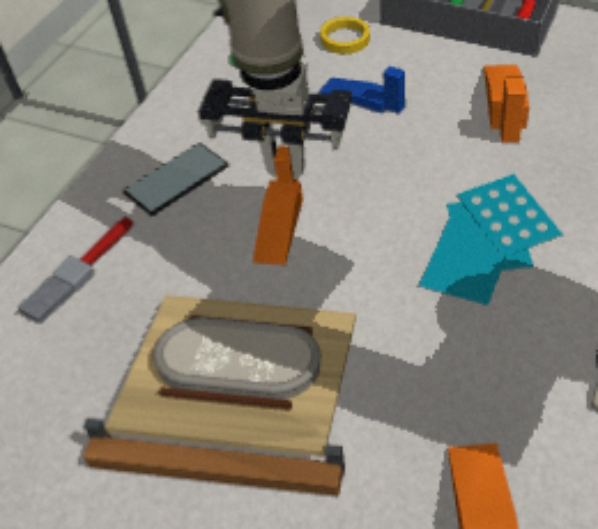

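The wrist view shows the wedge held straight, with its body from (308,0) to (313,225). The side view shows it square in front of the middle of the low edge, above free desk. I'm lowering it to the desk.

Call:
apply_moves([
  [[0,0,15],[0,0,0]],
  [[0,0,18],[0,0,0]],
  [[0,0,12],[0,0,0]],
  [[0,0,8],[0,0,0]],
  [[0,0,4],[0,0,0]],
  [[0,0,2],[0,0,0]],
  [[0,0,0],[0,0,0]],
  [[0,0,0],[0,0,0]],
])

```text
t: 7.27
tool_pos: [0.5904, -0.0585, 0.2255]
orientation: [1.976, 2.441, 0.001]
force: [0.3, 0.1, -1.3]
opening: 0.0219
gripper_force: 44.4
```

```bash
python3 - <<'E'
from h import *
a=np.radians(102);p=np.array([.555,.108])-.035*np.array([np.cos(a),np.sin(a)])
todo((*p,.2237),102)
im,d,c=grab('side');P=xyz(c,d);hsv=cv2.cvtColor(im,cv2.COLOR_BGR2HSV)
m=cv2.inRange(hsv,(4,150,50),(13,255,255));k,l,st,ce=cv2.connectedComponentsWithStats(m)
for i in range(1,k):
    Q=P[(l==i)&(d>0)]
    if st[i,4]<150 or np.median(Q[:,0])<.45: continue
    print(ce[i].round(),st[i],cv2.minAreaRect((Q[:,:2]*1000).astype(np.float32)))
    for q in np.percentile(Q[:,1],[2,30,60]): print(Q[abs(Q[:,1]-q)<.004].mean(0).round(3), Q[abs(Q[:,1]-q)<.004][:,2].min().round(3))
E
```

```text
t 7.2667 pos [ 0.5904 -0.0585  0.2255] head 102.02 F [ 0.3  0.1 -1.3] open 0.0219
shift mm [1.352e+02 1.000e-01 1.700e+00] turn [0.001  0.0004 0.0004] tilt -1.0
[263. 195.] [252 166  21  51 569] ((575.6444702148438, 1.9039382934570312), (44.95245361328125, 147.72213745117188), 13.33513355255127)
[ 0.59  -0.059  0.072] 0.03
[ 0.58  -0.021  0.037] 0.023
[0.57  0.019 0.025] 0.006
[ 10. 314.] [  0 289  30  52 828] ((1485.79150390625, 555.6807250976562), (118.58521270751953, 426.9737548828125), 80.89144897460938)
[ 1.404  0.515 -0.292] -0.297
[ 1.333  0.542 -0.291] -0.305
[ 1.32   0.57  -0.292] -0.303
```

Call:
apply_moves([
  [[0,0,1.5],[0,0,0]],
  [[0,0,0.5],[0,0,0]],
  [[0,0,0],[0,0,0]],
  [[0,0,0],[0,0,0]],
])

```text
t: 7.65
tool_pos: [0.5905, -0.0584, 0.2237]
orientation: [1.976, 2.441, 0.001]
force: [-1.0, 0.1, 5.0]
opening: 0.022
gripper_force: 44.4
```

The wedge is on the desk, pressing with about 5 N. Now I push.

Call:
apply_moves([
  [[6,0,0],[0,0,0]],
  [[6,0,0],[0,0,0]],
  [[6,0,0],[0,0,0]],
  [[6,0,0],[0,0,0]],
  [[5,0,0],[0,0,0]],
  [[4,0,0],[0,0,0]],
  [[4,0,0],[0,0,0]],
  [[4,0,0],[0,0,0]],
  [[4,0,0],[0,0,0]],
  [[4,0,0],[0,0,0]],
])

```text
t: 8.48
tool_pos: [0.5803, -0.0104, 0.2237]
orientation: [1.974, 2.44, 0.0]
force: [3.1, -11.6, 5.6]
opening: 0.0219
gripper_force: 44.5
```

Call:
apply_moves([
  [[4,0,0],[0,0,0]],
  [[4,0,0],[0,0,0]],
  [[4,0,0],[0,0,0]],
  [[4,0,0],[0,0,0]],
  [[4,0,0],[0,0,0]],
])

```text
t: 8.9
tool_pos: [0.5764, 0.0082, 0.2239]
orientation: [1.974, 2.438, -0.001]
force: [2.8, -11.4, 3.2]
opening: 0.0218
gripper_force: 44.4
```

```bash
cat > bd.py <<'E'
from h import *
a=np.radians(102);p=np.array([.555,.108])-.035*np.array([np.cos(a),np.sin(a)])
todo((*p,.2237),102)
im,d,c=grab('side');P=xyz(c,d);hsv=cv2.cvtColor(im,cv2.COLOR_BGR2HSV)
w=cv2.inRange(hsv,(13,60,50),(28,255,255));x=P[...,0];y=P[...,1]
Q=P[(w>0)&(d>0)&(x>.38)&(x<.7)&(y>.08)&(y<.31)&(P[...,2]<.09)]
A=np.c_[Q[:,:2],np.ones(len(Q))];e=np.ones(len(Q),bool)
for _ in range(6): s=np.linalg.lstsq(A[e],Q[e,2],rcond=None)[0];e=np.abs(A@s-Q[:,2])<.006
print('board slope',s.round(3),'tilt inwards',s[:2]@[np.cos(a),np.sin(a)],e.mean())
m=cv2.inRange(hsv,(4,150,50),(13,255,255));Q=P[(m>0)&(d>0)&(x>.45)&(x<.7)&(y<.2)&(y>-.15)]
print('wedge',cv2.minAreaRect((Q[:,:2]*1000).astype(np.float32)),'post',Q[Q[:,2]>.06].mean(0).round(3),Q[:,2].max())
E
python3 bd.py
```

```text
t 8.9 pos [0.5764 0.0082 0.2239] head 102.01 F [  2.8 -11.4   3.2] open 0.0218
shift mm [67.1 -0.2 -0.1] turn [0.0023 0.0037 0.0001] tilt -0.99999
board slope [-0.021  0.087  0.029] tilt inwards 0.0895274748443603 0.9401118789075353
wedge ((567.4026489257812, 46.80319595336914), (44.87491989135742, 110.89337921142578), 13.609928131103516) post [0.575 0.015 0.076] 0.13176202246331248
```

The board is rising, from 0.125 to 0.09 rad, with a push of about 12 N. I'll keep going.

Call:
apply_moves([
  [[4,0,0],[0,0,0]],
  [[4,0,0],[0,0,0]],
  [[4,0,0],[0,0,0]],
  [[4,0,0],[0,0,0]],
  [[4,0,0],[0,0,0]],
  [[4,0,0],[0,0,0]],
  [[4,0,0],[0,0,0]],
  [[4,0,0],[0,0,0]],
  [[4,0,0],[0,0,0]],
  [[4,0,0],[0,0,0]],
])

```text
t: 9.78
tool_pos: [0.5679, 0.0475, 0.2237]
orientation: [1.974, 2.439, -0.001]
force: [3.6, -10.2, 3.8]
opening: 0.022
gripper_force: 44.4
```

Call:
apply_moves([
  [[4,0,0],[0,0,0]],
  [[4,0,0],[0,0,0]],
  [[4,0,0],[0,0,0]],
  [[4,0,0],[0,0,0]],
])

```text
t: 10.12
tool_pos: [0.5645, 0.0635, 0.2237]
orientation: [1.975, 2.439, -0.0]
force: [2.8, -8.0, 6.1]
opening: 0.0217
gripper_force: 44.4
```

```bash
python3 bd.py
```

```text
t 10.1167 pos [0.5645 0.0635 0.2237] head 102.01 F [ 2.8 -8.   6.1] open 0.0217
shift mm [10.5 -0.  -0.1] turn [0.0018 0.0023 0.0002] tilt -1.0
board slope [-0.    -0.002  0.047] tilt inwards -0.002305073441888851 0.9290603609209708
wedge ((558.6879272460938, 103.40949249267578), (152.24371337890625, 106.71952056884766), 11.827317237854004) post [0.563 0.074 0.076] 0.1352595979854492
```

The board is level. I push 10 mm more so the edge sits over the middle of the flat top, then open the claw.

Call:
apply_moves([
  [[4,0,0],[0,0,0]],
  [[4,0,0],[0,0,0]],
  [[2,0,0],[0,0,0]],
  [[0,0,0],[0,0,0]],
  [[0,0,0],[0,0,0]],
])

```text
t: 10.58
tool_pos: [0.5623, 0.0736, 0.2237]
orientation: [1.975, 2.44, 0.001]
force: [1.7, -6.0, 6.4]
opening: 0.0218
gripper_force: 44.4
```

Call:
apply_moves([
  [[0,0,0],[0,0,0]],
  [[0,0,0],[0,0,0]],
  [[0,0,0],[0,0,0]],
  [[0,0,0],[0,0,0]],
  [[0,0,0],[0,0,0]],
  [[0,0,0],[0,0,0]],
  [[0,0,0],[0,0,0]],
  [[0,0,0],[0,0,0]],
  [[0,0,0],[0,0,0]],
], claw=0.7)

```text
t: 11.33
tool_pos: [0.5619, 0.0737, 0.2227]
orientation: [-1.976, -2.442, -0.0]
force: [-0.5, -1.0, -0.2]
opening: 0.0648
gripper_force: 0.0
```

Call:
apply_moves([
  [[0,0,-6],[0,0,0]],
  [[0,0,-12],[0,0,0]],
  [[0,0,-20],[0,0,0]],
  [[0,0,-25],[0,0,0]],
  [[-10,0,-25],[0,0,0]],
  [[-20,0,-20],[0,0,0]],
  [[-25,0,-10],[0,0,0]],
  [[-25,0,0],[0,0,0]],
  [[-20,0,0],[0,0,0]],
  [[0,0,0],[0,0,0]],
  [[0,0,0],[0,0,0]],
])

```text
t: 12.25
tool_pos: [0.5829, -0.025, 0.342]
orientation: [1.978, 2.439, 0.001]
force: [-0.5, -0.5, -0.2]
opening: 0.0652
gripper_force: 0.0
```

```bash
python3 bd.py; python3 -c "
from h import *
im,d,c=load('side');cv2.imwrite('pics/s3.png',cv2.resize(im[90:320,140:400],None,fx=2.3,fy=2.3))"
```

```text
t 12.25 pos [ 0.5829 -0.025   0.342 ] head 101.91 F [-0.5 -0.5 -0.2] open 0.0652
shift mm [1.009e+02 1.000e-01 1.182e+02] turn [ 0.0012  0.0002 -0.0015] tilt -1.0
board slope [-0.001 -0.001  0.047] tilt inwards -0.0008746816223262073 0.9258801729462631
wedge ((537.7051391601562, 109.37686920166016), (44.39659118652344, 115.05540466308594), 44.01722717285156) post [0.561 0.077 0.073] 0.08049942565406831
```

View pics/s3.png

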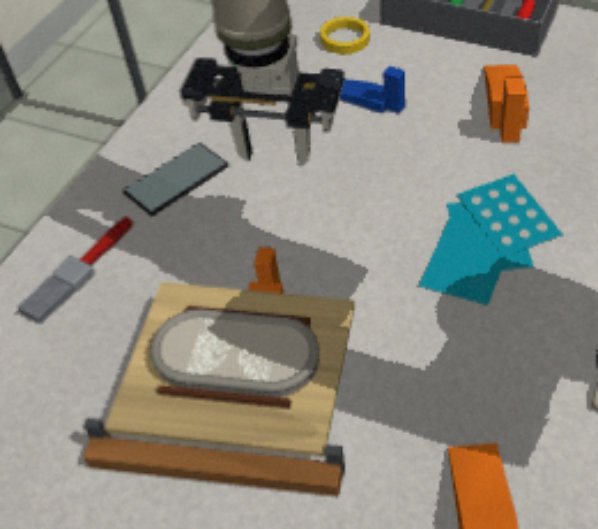

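The board is level and resting on the wedge. The wedge's post is at crop (266,268), just outside the middle of the low edge, and the gripper is clear.

```bash
python3 -c "
from plant import robot
print(robot.close_job())"
```

```text
the job is handed in; nothing more can be done
None
```

I pushed the small orange wedge in under the middle of the low edge, let go and handed the job in at about 12 s; the board measures level (within 0.001 rad), the grip post sits about 35 mm outside the edge, and the blue wedge was not touched. The hand-in returned no verdict.

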